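Make up the press-moulding kits for two moulds

ROBOT

A 6-joint arm with a two-finger parallel gripper is mounted at the origin on the work surface. World frame = base frame: x ahead of the robot, y to its left, z up, the work surface at z = 0. Lengths are in m, angles in rad, forces in N, time in s.
With the tool pointing down it reaches from about 0.35 to 0.775 m from the base axis. Payload 5.5 kg.
Tool frame: the origin (TCP) lies midway between the tips of the shut fingers; the grasp point (between the pads) lies 19 mm behind it (manip.pinch_z is the distance from the TCP to the grasp point, in m); z points along the fingers, y is the line along which they close (so a half turn about z gives the same grasp; the last joint's range is limited). The gripper opens to 85 mm and grips with 20 to 120 N. Pads are 22 mm wide; open, the fingers measure 114 mm over their backs; the gripper's body (76 mm by 85 mm) begins 54 mm behind the grasp point. The pads swing forward as they close: fully open they stand 13 mm farther back than shut.
Start: joints at [1.138, 0.313, 0.046, 1.304, 0, 1.431], TCP at [0.166, 0.551, 0.231] pointing down, gripper open.
Joint ranges: [-2.76, 2.76], [-0.86, 1.69], [-1.03, 1.26], [-2.2, 2.34], [-1.47, 1.5], [-3.14, 3.14]. Speed limits (rad/s): [2.57, 2.57, 3.14, 3.14, 3.14, 3.14].

INTERFACE

Orientations are given as a 3x3 rotation matrix whose columns are the frame's x, y, z axes.
In Python, from plant import sensors, imaging, job, manip gives the robot as it stands. The module is installed in compiled form; this text tells all that it offers.
- The arm moves only by the tool send_rows, never from a script. Its argument "motion" is a list of rows, each a list of 7 numbers: the opening, from -1 (shut) to 1 (fully open), then the shift along the tool's x, y, z in m, then the turn, a rotation vector about the tool's x, y, z in rad. A call has 1 to 20 rows; each row is the pose to reach, as a shift and turn from the pose commanded when the call began, along the tool's axes at that moment; what a row does not reach only later rows make up. A row lasts 1/12 s, in which the tool goes at most 41.7 mm and 7.16 degrees, less where a joint would pass 70% of its speed; a pose out of reach is approached as far as the arm can. A call with a gripper value outside its range is refused whole. The fingers move at their own pace and stop on an object; "grip_force" is the grip in N (left out, the last holds). Time passes only in rows, so rows that repeat a pose let the fingers close. It gives the time, the measured TCP pose, the force, the opening and the grip force at its end, in the units of the state.
- sensors.state(): the state, without advancing time (a new reading comes with each control period).
- imaging.capture(name): name is "scene" or "top" or "wrist"; returns a dict with "color" (400x640x3 uint8, blue, green, red), "z_map" (400x640 float32, m along the optical axis (not along the pixel's ray), 0 where there is no reading), "camera_matrix" (3x3 intrinsics, pixels), "R" (3x3) and "t" (3): a world point X has camera coordinates R X + t; the wrist camera has in their place "mount" (4x4, takes a point from camera to tool coordinates, whose origin is the TCP and whose axes are the flange's). Camera axes: x right, y down, z forward; pixel columns grow to the right and rows downward; lengths in m; the calibration is good to about 2 mm. A picture is of the moment at which its call begins: read the wrist's pose just before it.
- job.finish_job(): hands the job in; it is judged then, once.
The state is a dict: "time_s": time; "q": joint angles; "qvel": joint speeds; "tau": joint torques, N m; "tool_pos": TCP position; "ee_rot": TCP orientation; "ft_force": force on the tool from outside, world axes, zero at the start; "wrist_torque": the same for the moment, N m; "opening": finger opening in m; "finger_force": force on a finger pad.
Only numpy, scipy, OpenCV 4.12 (cv2) and the standard library are available. Lean on these libraries where they do the work, as an engineer would, in place of code of your own. Each camera call takes 0.05 s, during which the arm holds its last target. There are 200 camera calls.

TASK

Make up the two press-moulding kits: on the board with the round mould put the plaster core plug, the ring cutter and the larger round-footed tamper, and on the board with the oblong mould put the square-footed tamper and the square cutter. Stand each piece upright, flat on the floor of an empty cell of its own (any free cell of the right board will do). Leave the smaller round tamper where it stands, undisturbed.

Things in the scene. Friction and masses are not known exactly. Their poses are not given: they have to be found in the camera images.
- round_board: Kit board of the round mould: fixed plywood, 180 x 180 mm; cell floors 10 mm, battens (6 mm wide) 20 mm above the bench. Origin: centre of its underside; x, y along its edges. Quarters centred 43.5 mm from the origin in x and y, cells 81 x 81 mm inside. Quarter (+x, +y) holds a fixed round white mould (72 mm across, top at 30 mm); quarters (-x, -y), (+x, -y), (-x, +y) are empty cells.
- oblong_board: Kit board of the oblong mould: fixed plywood, 180 x 180 mm; cell floors 10 mm, battens (6 mm wide) 20 mm above the bench. Origin: centre of its underside; x, y along its edges. Quarters centred 43.5 mm from the origin in x and y, cells 81 x 81 mm inside. The +x half holds a fixed oblong white mould (72 x 160 mm, top at 30 mm); quarters (-x, -y), (-x, +y) are empty cells.
- big_tamper_mid (a point): The larger round-footed tamper, pale turned wood: foot a disc 50 mm in diameter and 28 mm high, above it a round handle 26 mm in diameter up to 92 mm. Stands upright on the bench; this point is its centre, half-way up; z up along its axis (46 mm above its underside, on the handle).
- small_tamper_mid (a point): The smaller round-footed tamper, pale turned wood: foot a disc 34 mm in diameter and 20 mm high, above it a round handle 20 mm in diameter up to 64 mm. A spare. Stands upright on the bench; this point is its centre, half-way up; z up along its axis (32 mm above its underside).
- square_tamper_mid (a point): The square-footed tamper, pale wood: foot 46 x 46 mm and 28 mm high, above it a round handle 26 mm in diameter up to 92 mm. Stands upright on the bench; this point is its centre, half-way up; z up along its axis (46 mm above its underside, on the handle), x and y square to the foot's sides.
- ring_cutter_mid (a point): Ring cutter: a round steel tube open at both ends, 50 mm outside diameter, 42 mm inside, 50 mm high. Stands upright on the bench; this point is its centre, half-way up; z up along its axis (25 mm above its underside).
- square_cutter_mid (a point): Square cutter: a square steel tube open at both ends, 46 x 46 mm outside, wall 3 mm, 50 mm high. Stands upright on the bench; this point is its centre, half-way up; z up along its axis (25 mm above its underside), x and y square to its sides.
- core_plug_mid (a point): Plaster core plug: a white cylinder 48 mm in diameter and 48 mm high with a blunt cone on top up to 70 mm. Stands upright on the bench; this point is its centre, half-way up; z up along its axis (35 mm above its underside; the cylinder's straight side ends 13 mm above this point).
Not all that is in view belongs to the job. What is shaped like the part that bears core_plug_mid but blue or pink is not meant.

How it is judged:
At the end, for the whole second after the job is handed in: Each of the five pieces stands in a cell of its own on its right board: centre within 20 mm of the cell's centre along each board axis, on the floor (height within 4 mm), within 0.1 rad of upright, at rest. The smaller round tamper stands upright within 30 mm of its start (((x of core_plug_mid in the frame of round_board between -0.0635 and -0.0235 m and y of core_plug_mid in the frame of round_board between -0.0635 and -0.0235 m) or (x of core_plug_mid in the frame of round_board between 0.0235 and 0.0635 m and y of core_plug_mid in the frame of round_board between -0.0635 and -0.0235 m) or (x of core_plug_mid in the frame of round_board between -0.0635 and -0.0235 m and y of core_plug_mid in the frame of round_board between 0.0235 and 0.0635 m)) and z of core_plug_mid in the frame of round_board between 0.041 and 0.049 m and angle between each of core_plug_mid, ring_cutter_mid, big_tamper_mid, square_tamper_mid, square_cutter_mid, small_tamper_mid's own z axis and vertical below 0.1 rad and linear speed of each of core_plug, ring_cutter, big_tamper, square_tamper, square_cutter below 0.02 m/s and ((x of ring_cutter_mid in the frame of round_board between -0.0635 and -0.0235 m and y of ring_cutter_mid in the frame of round_board between -0.0635 and -0.0235 m) or (x of ring_cutter_mid in the frame of round_board between 0.0235 and 0.0635 m and y of ring_cutter_mid in the frame of round_board between -0.0635 and -0.0235 m) or (x of ring_cutter_mid in the frame of round_board between -0.0635 and -0.0235 m and y of ring_cutter_mid in the frame of round_board between 0.0235 and 0.0635 m)) and z of ring_cutter_mid in the frame of round_board between 0.031 and 0.039 m and ((x of big_tamper_mid in the frame of round_board between -0.0635 and -0.0235 m and y of big_tamper_mid in the frame of round_board between -0.0635 and -0.0235 m) or (x of big_tamper_mid in the frame of round_board between 0.0235 and 0.0635 m and y of big_tamper_mid in the frame of round_board between -0.0635 and -0.0235 m) or (x of big_tamper_mid in the frame of round_board between -0.0635 and -0.0235 m and y of big_tamper_mid in the frame of round_board between 0.0235 and 0.0635 m)) and z of big_tamper_mid in the frame of round_board between 0.052 and 0.06 m and horizontal distance between each of ring_cutter_mid, big_tamper_mid and core_plug_mid above 0.05 m and horizontal distance between big_tamper_mid and ring_cutter_mid above 0.05 m and ((x of square_tamper_mid in the frame of oblong_board between -0.0635 and -0.0235 m and y of square_tamper_mid in the frame of oblong_board between -0.0635 and -0.0235 m) or (x of square_tamper_mid in the frame of oblong_board between -0.0635 and -0.0235 m and y of square_tamper_mid in the frame of oblong_board between 0.0235 and 0.0635 m)) and z of square_tamper_mid in the frame of oblong_board between 0.052 and 0.06 m and ((x of square_cutter_mid in the frame of oblong_board between -0.0635 and -0.0235 m and y of square_cutter_mid in the frame of oblong_board between -0.0635 and -0.0235 m) or (x of square_cutter_mid in the frame of oblong_board between -0.0635 and -0.0235 m and y of square_cutter_mid in the frame of oblong_board between 0.0235 and 0.0635 m)) and z of square_cutter_mid in the frame of oblong_board between 0.031 and 0.039 m and horizontal distance between square_cutter_mid and square_tamper_mid above 0.05 m and distance of small_tamper_mid from where it was at the start of the episode below 0.03 m); the robot touches nothing.
It fails at once if the spare small tamper is moved by more than 30 mm (distance of small_tamper_mid from where it was at the start of the episode above 0.03 m).
It also fails if it takes over 109 s, if anything falls off the work surface, if the arm or the gripper's body presses on something with over 40 N, if the wrist force passes 120 N, or if a joint passes its speed limit or range.

## Working session

There is one attempt and no reset: what is moved stays moved. The work goes in short steps, Python scripts to look and compute and a tool call to move; the robot and the scene stay as the last step left them, time stands still between calls to the robot, and variables do not carry over. Pictures are saved under pics/ and viewed, at most 14 in all, crops included, and the job is handed in when it is done.

Besides the shell and the picture viewer there is one more tool, called after "Request:" as name(argument=value, ...), one argument or row to a line, values as JSON. send_rows: Moves the arm, as the interface text tells. Its arguments: {"type":"object","properties":{"motion":{"type":"array"},"grip_force":{"type":"number"}},"required":["motion"]}

```bash
mkdir -p pics; ls
python3 - <<'E'
from plant import sensors, imaging, job, manip
import cv2,numpy as np
s=sensors.state(); print(s['time_s'],s['tool_pos'],s['ee_rot'],s['opening'],manip.pinch_z)
for n in ("top","scene"):
    c=imaging.capture(n); np.savez('%s.npz'%n,**c); cv2.imwrite('pics/%s0.png'%n,c['color'])
    print(n,c['camera_matrix'],c['R'],c['t'])
E
```

```text
pics
0.0 [0.16578694 0.55005085 0.23042729] [[-9.57432316e-01  2.88656953e-01 -7.24056923e-04]
 [ 2.88657775e-01  9.57430950e-01 -1.63227071e-03]
 [ 2.22068218e-04 -1.77179339e-03 -9.99998406e-01]] 0.08533243052180135 0.0187
top [[493.85126077   0.         319.9760023 ]
 [  0.         493.85126077 185.94697027]
 [  0.           0.           1.        ]] [[ 0.01933242 -0.99981202 -0.00147399]
 [-0.99073178 -0.01895855 -0.13450322]
 [ 0.13444999  0.0040606  -0.99091206]] [0.00491959 0.63726463 1.1064912 ]
scene [[361.82737524   0.         313.16119491]
 [  0.         361.82737524 191.5270701 ]
 [  0.           0.           1.        ]] [[-0.23640198  0.97155367  0.01405572]
 [ 0.49849052  0.1336861  -0.85652509]
 [-0.83403915 -0.19547759 -0.51591396]] [ 0.12179076 -0.25836075  1.29789288]
```

View pics/top0.png

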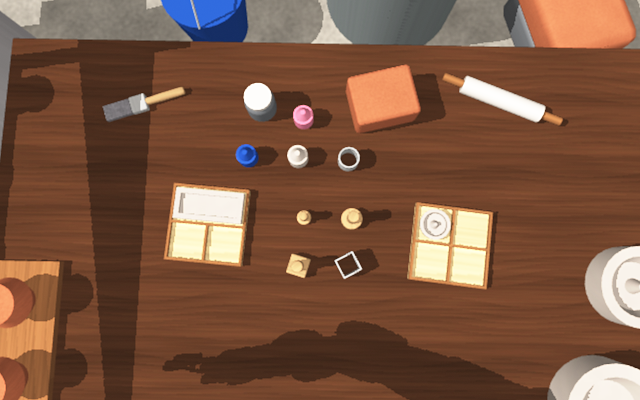

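View pics/scene0.png

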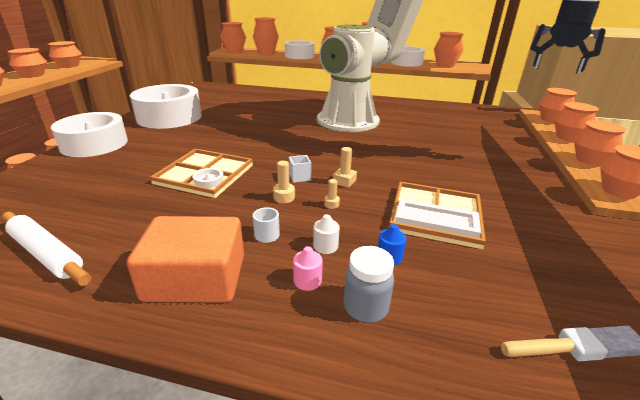

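The top view shows these candidates.
- **Core plug:** white (297,157) is the one I want. The blue (246,155), pink (303,117) and jar (258,100) are decoys.
- **Ring cutter:** (348,158).
- **Round tampers:** big at (352,217), and the small spare at (304,217).
- **Square pieces:** tamper at (298,265), cutter at (348,264).
- **Boards:** oblong at (208,225) with its mould towards +x, and round at (451,245) with its mould in the far-left quarter.

Next I'll measure positions from depth.

```bash
cat > h.py <<'E'
import numpy as np,cv2
def cloud(c):
    K,R,t=c['camera_matrix'],c['R'],c['t']; z=c['z_map']
    v,u=np.mgrid[:400,:640]
    P=np.stack([(u-K[0,2])/K[0,0]*z,(v-K[1,2])/K[1,1]*z,z],-1)
    W=(P-t)@R; W[z<=0]=np.nan
    return W
E
python3 - <<'E'
from h import *
c=dict(np.load('top.npz')); W=cloud(c); H=W[...,2]
print('bench',np.nanmedian(H[300:330,200:500]), 'finite',np.isfinite(H).mean())
for n,(u,v) in dict(plug=(297,157),ring=(348,158),small=(304,217),big=(352,217),sqt=(298,265),sqc=(348,264),blue=(246,155),pink=(303,117)).items():
    w=20; sl=(slice(v-w,v+w),slice(u-w,u+w)); X=W[sl].reshape(-1,3); X=X[X[:,2]>.012]
    top=np.nanpercentile(X[:,2],97); T=X[X[:,2]>top-.006]
    r=cv2.minAreaRect((T[:,:2]*1000).astype(np.float32))
    print(n,'top %.3f'%top,'mean',T.mean(0).round(3),'rect',np.round(r[0],1),np.round(r[1],1),round(r[2],1),len(T))
for n,(u0,u1,v0,v1) in dict(obl=(155,260,175,275),rnd=(398,503,195,297)).items():
    m=np.zeros((400,640),bool); m[v0:v1,u0:u1]=1; m&=(H>.006)
    X=W[m]; r=cv2.minAreaRect((X[:,:2]*1000).astype(np.float32))
    print(n,np.round(r[0],1),np.round(r[1],1),round(r[2],2),'floor',np.percentile(X[:,2],[10,50,90]).round(4))
    T=X[X[:,2]>.024]; r=cv2.minAreaRect((T[:,:2]*1000).astype(np.float32)); print('  mould',np.round(r[0],1),np.round(r[1],1),round(r[2],2))
big=cv2.resize(c['color'][135:300,150:510],None,fx=2.2,fy=2.2,interpolation=cv2.INTER_CUBIC); cv2.imwrite('pics/crop1.png',big)
E
```

```text
bench -0.00033987891244462425 finite 0.995953125
plug top 0.070 mean [0.71  0.072 0.068] rect [710.6  71.6] [17.3 17.3] 78.7 49
ring top 0.053 mean [ 0.706 -0.046  0.05 ] rect [705.6 -46.9] [47.8 47.2] 2.9 96
small top 0.067 mean [0.566 0.056 0.064] rect [567.1  55.5] [18.5 15.9] 2.0 49
big top 0.094 mean [ 0.565 -0.056  0.092] rect [564.8 -56.2] [23.4 23.5] 47.1 96
sqt top 0.094 mean [0.454 0.066 0.092] rect [454.4  65.9] [23.8 22. ] 0.8 100
sqc top 0.054 mean [ 0.459 -0.049  0.051] rect [458.8 -48.9] [45.9 45.9] 29.3 87
blue top 0.071 mean [0.709 0.193 0.069] rect [710.1 192.6] [16.5 17. ] 38.3 45
pink top 0.071 mean [0.806 0.062 0.069] rect [805.5  62.2] [17.3 14.1] 0.5 44
obl [546.8 290.1] [246.4 182. ] 86.56 floor [0.0083 0.0181 0.0294]
  mould [546.5 283.3] [173.4 178.8] 85.94
rnd [ 505.8 -291.5] [245.9 232.5] 87.21 floor [0.0079 0.0116 0.0216]
  mould [ 508.9 -287.2] [174.1 175.7] 83.32
```

View pics/crop1.png

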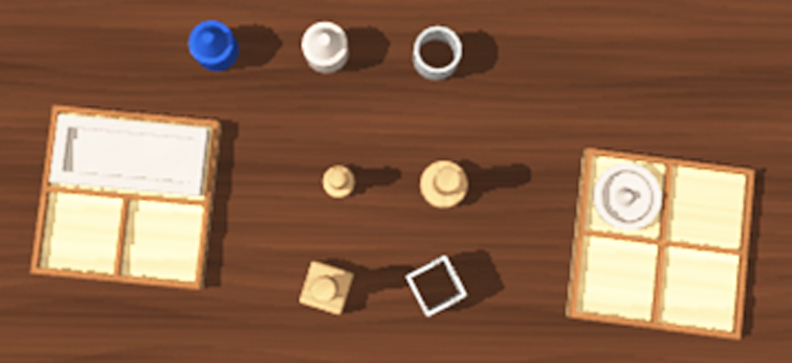

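The crop confirms the picks: the white plug sits between the blue decoy and the ring, and the big tamper is to the right of the small one. I still need the board poses and the foot angle from colour masks.

```bash
cat >> h.py <<'E'
def cast(c,uv,h):
    K,R,t=c['camera_matrix'],c['R'],c['t']; uv=np.asarray(uv,float).reshape(-1,2)
    d=np.c_[(uv-K[[0,1],[2,2]])/K[0,0],np.ones(len(uv))]@R; o=-R.T@t
    return o+d*((h-o[2])/d[:,2])[:,None]
E
python3 - <<'E'
from h import *
c=dict(np.load('top.npz')); hsv=cv2.cvtColor(c['color'],cv2.COLOR_BGR2HSV)
W=cloud(c)
m=((hsv[...,2]>150)).astype(np.uint8)
for n,(u0,u1,v0,v1,h) in dict(obl=(155,260,175,275,.02),rnd=(398,503,195,297,.02),mouldR=(415,455,207,245,.03),sqt=(280,316,248,284,.028),bigt=(332,372,200,240,.028)).items():
    mm=np.zeros_like(m); mm[v0:v1,u0:u1]=m[v0:v1,u0:u1]
    if n=='mouldR': mm&=(hsv[...,1]<40).astype(np.uint8)
    if n in('sqt','bigt'): mm&=(W[...,2]<.036)
    ct=max(cv2.findContours(mm,0,1)[0],key=cv2.contourArea)
    P=(cast(c,ct,h)*1000)[:,:2].astype(np.float32); r=cv2.minAreaRect(P)
    print(n,np.round(r[0],1),np.round(r[1],1),round(r[2],1), cv2.boxPoints(r).round().tolist())
E
```

```text
obl [545.3 282.2] [182.2 181.8] 85.8 [[448.0, 198.0], [629.0, 185.0], [643.0, 366.0], [461.0, 380.0]]
rnd [ 507.4 -289. ] [184.9 181.7] 83.7 [[407.0, -371.0], [587.0, -391.0], [608.0, -207.0], [427.0, -187.0]]
mouldR [ 554.9 -251.4] [69.6 70.8] 80.1 [[514.0, -280.0], [584.0, -292.0], [596.0, -223.0], [526.0, -211.0]]
sqt [453.1  65.4] [46.1 46.3] 74.3 [[425.0, 49.0], [469.0, 37.0], [482.0, 81.0], [437.0, 94.0]]
bigt [563.8 -56.8] [49.2 46.8] 0.8 [[539.0, -34.0], [540.0, -80.0], [589.0, -80.0], [588.0, -33.0]]
```

Both boards measure about 182 × 182 mm at angles of -4.2° and -6.3°. The round mould sits where the model predicts, to within 1 mm. I'll set out for the square tamper first.

```bash
cat >> h.py <<'E'
def plan(x,y,z,yaw=None,s=None):
    "mm, deg (yaw of tool y axis, mod 180) -> shift/turn in tool axes from the present pose"
    from plant import sensors
    from scipy.spatial.transform import Rotation as Ro
    s=s or sensors.state(); R=np.array(s['ee_rot']); p=np.array(s['tool_pos'])
    d=R.T@(np.array([x,y,z])/1000-p)
    cur=np.degrees(np.arctan2(R[1,1],R[0,1])); yaw=cur if yaw is None else yaw
    k=(yaw-cur+90)%180-90; a=np.radians(cur+k)
    T=np.array([[np.sin(a),np.cos(a),0],[-np.cos(a),np.sin(a),0],[0,0,-1]]).astype(float)
    print('shift',d.round(4),'turn',Ro.from_matrix(R.T@T).as_rotvec().round(3),'q6 %.2f'%s['q'][5],'t %.2f'%s['time_s'],'f',np.round(s['ft_force'],1),'yaw %.1f'%cur)
def wrist():
    from plant import sensors,imaging
    s=sensors.state(); c=imaging.capture('wrist'); M=np.array(c['mount']); R=np.array(s['ee_rot']);p=np.array(s['tool_pos'])
    Rw=R@M[:3,:3]; tw=R@M[:3,3]+p   # cam->world
    c['R']=Rw.T; c['t']=-Rw.T@tw
    return c
def blob(c,x,y,h,rad=.04,lo=.02,band=.006):
    "top surface within rad of (x,y)"
    W=cloud(c).reshape(-1,3); W=W[np.isfinite(W[:,2])]
    W=W[(np.hypot(W[:,0]-x,W[:,1]-y)<rad)&(W[:,2]>h-band)&(W[:,2]<h+band)]
    if len(W)<10: print('few',len(W)); return
    r=cv2.minAreaRect((W[:,:2]*1000).astype(np.float32)); print('n',len(W),'mean',(W.mean(0)*1000).round(1),'rect',np.round(r[0],1),np.round(r[1],1),round(r[2],1))
E
python3 -c "
from h import *
plan(454,66,220,74.3)"
```

```text
Traceback (most recent call last):
  File "h.py", line 21, in plan
    print('shift',d.round(4),'turn',Ro.from_matrix(R.T@T).as_rotvec().round(3),'q6 %.2f'%s['q'][5],'t %.2f'%s['time_s'],'f',np.round(s['ft_force'],1),'yaw %.1f'%cur)
                                    ~~~~~~~~~~~~~~^^^^^^^
  File "scipy/spatial/transform/_rotation.pyx", line 1143, in scipy.spatial.transform._rotation.Rotation.from_matrix
ValueError: Non-positive determinant (left-handed or null coordinate frame) in rotation matrix 0: [[-9.99823177e-01  1.88029520e-02 -2.54124621e-04]
 [ 1.88025123e-02  9.99821882e-01  1.63418067e-03]
 [-2.84806777e-04 -1.62911352e-03  9.99998632e-01]].
```

Request:
send_rows(
  motion=[
    [1,-0.415,-0.38,0.01,0,0,-0.02],
    [1,-0.415,-0.38,0.01,0,0,-0.02],
    [1,-0.415,-0.38,0.01,0,0,-0.02],
    [1,-0.415,-0.38,0.01,0,0,-0.02],
    [1,-0.415,-0.38,0.01,0,0,-0.02],
    [1,-0.415,-0.38,0.01,0,0,-0.02],
    [1,-0.415,-0.38,0.01,0,0,-0.02],
    [1,-0.415,-0.38,0.01,0,0,-0.02],
    [1,-0.415,-0.38,0.01,0,0,-0.02],
    [1,-0.415,-0.38,0.01,0,0,-0.02],
    [1,-0.415,-0.38,0.01,0,0,-0.02],
    [1,-0.415,-0.38,0.01,0,0,-0.02],
    [1,-0.415,-0.38,0.01,0,0,-0.02],
    [1,-0.415,-0.38,0.01,0,0,-0.02],
    [1,-0.415,-0.38,0.01,0,0,-0.02],
    [1,-0.415,-0.38,0.01,0,0,-0.02],
  ],
  grip_force=40,
)

```text
time_s: 1.43
tool_pos: [0.4537, 0.0659, 0.2207]
ee_rot: [[-0.962, 0.272, -0.001], [0.272, 0.962, 0.0], [0.002, -0.0, -1.0]]
ft_force: [-0.5, 1.0, 0.7]
opening: 0.0855
finger_force: 0.0
```

Run:
```python
from h import *
c=wrist(); cv2.imwrite('pics/w1.png',c['color']); 
print(cloud(c)[::100,::160].round(3).tolist()[0:4:3])
blob(c,.454,.066,.092); blob(c,.454,.066,.028); blob(c,.459,-.049,.05); blob(c,.567,.056,.064)
plan(454,66,47,74.3)
```

```text
[[[0.219, -0.181, 0.002], [0.259, -0.038, 0.002], [0.299, 0.105, 0.0], [0.34, 0.249, 0.0]], [[0.498, -0.334, 0.019], [0.557, -0.17, -0.001], [0.61, 0.017, -0.0], [0.461, 0.12, 0.258]]]
n 734 mean [449.3  62.5  91.3] rect [450.   62.4] [24.9 24.6] 74.2
n 1214 mean [443.9  64.3  27.6] rect [450.3  62.3] [45.7 46.1] 73.4
n 811 mean [454.1 -52.3  48.9] rect [454.6 -52.5] [45.8 47.3] 28.5
n 295 mean [560.9  52.3  62.8] rect [562.4  52.4] [18.7 18.9] 25.1Traceback (most recent call last):
  File "<stdin>", line 5, in <module>
  File "h.py", line 21, in plan
    print('shift',d.round(4),'turn',Ro.from_matrix(R.T@T).as_rotvec().round(3),'q6 %.2f'%s['q'][5],'t %.2f'%s['time_s'],'f',np.round(s['ft_force'],1),'yaw %.1f'%cur)
                                    ~~~~~~~~~~~~~~^^^^^^^
  File "scipy/spatial/transform/_rotation.pyx", line 1143, in scipy.spatial.transform._rotation.Rotation.from_matrix
ValueError: Non-positive determinant (left-handed or null coordinate frame) in rotation matrix 0: [[-9.99998633e-01 -4.68847456e-06 -1.65330035e-03]
 [-4.57135694e-06  9.99999997e-01 -7.08424568e-05]
 [-1.65330068e-03  7.08348022e-05  9.99998631e-01]].
```

View pics/w1.png

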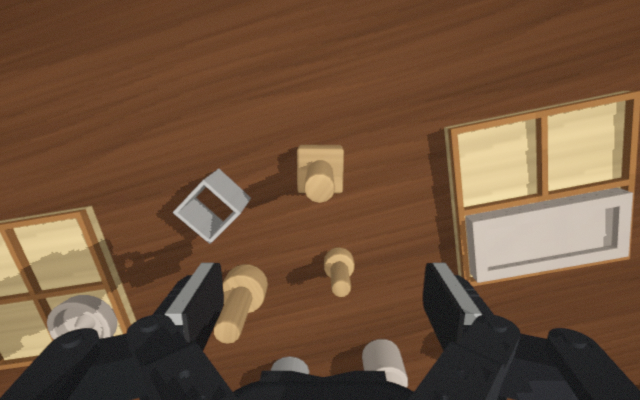

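The wrist view shows the square tamper at (320,170), the square cutter at (211,205), the big tamper at (243,300) and the small one at (340,270). The wrist estimates sit about (-4,-3.5) mm from the top-camera ones. I'll use the wrist values for grasping, and first fix the sign error in my helper.

```bash
sed -i 's/\[\[np.sin(a),np.cos(a),0\],\[-np.cos(a),np.sin(a),0\]/[[-np.sin(a),np.cos(a),0],[np.cos(a),np.sin(a),0]/' h.py; python3 -c "
from h import *
plan(451,63,47,74.3)"
```

```text
shift [ 0.0007 -0.0042  0.1738] turn [ 0.    -0.002  0.   ] q6 0.24 t 1.48 f [-0.2  1.3 -0.1] yaw 74.3
```

Next I descend, close, wait and lift.

Request:
send_rows(
  motion=[
    [1,0.001,-0.004,0.174,0,0,0],
    [1,0.001,-0.004,0.174,0,0,0],
    [1,0.001,-0.004,0.174,0,0,0],
    [1,0.001,-0.004,0.174,0,0,0],
    [1,0.001,-0.004,0.174,0,0,0],
    [1,0.001,-0.004,0.174,0,0,0],
    [-1,0.001,-0.004,0.174,0,0,0],
    [-1,0.001,-0.004,0.174,0,0,0],
    [-1,0.001,-0.004,0.174,0,0,0],
    [-1,0.001,-0.004,0.174,0,0,0],
    [-1,0.001,-0.004,0.174,0,0,0],
    [-1,0.001,-0.004,0.174,0,0,0],
    [-1,0.001,-0.004,0.174,0,0,0],
    [-1,0.001,-0.004,0.174,0,0,0],
  ],
  grip_force=40,
)

```text
time_s: 2.65
tool_pos: [0.4529, 0.0633, 0.0488]
ee_rot: [[-0.963, 0.27, 0.003], [0.27, 0.963, 0.0], [-0.003, 0.001, -1.0]]
ft_force: [-1.0, -0.3, 7.6]
opening: 0.0253
finger_force: 38.8
```

Request:
send_rows(
  motion=[
    [-1,0,0,-0.03,0,0,0],
    [-1,0,0,-0.06,0,0,0],
    [-1,0,0,-0.1,0,0,0],
    [-1,0,0,-0.1,0,0,0],
    [-1,0,0,-0.1,0,0,0],
  ],
)

```text
time_s: 3.07
tool_pos: [0.4538, 0.0632, 0.1499]
ee_rot: [[-0.963, 0.27, 0.006], [0.27, 0.963, -0.0], [-0.006, 0.002, -1.0]]
ft_force: [-0.2, 0.0, -1.9]
opening: 0.0248
finger_force: 39.7
```

```bash
python3 -c "
from h import *
plan(498,239,150,85.8)"
```

```text
shift [0.0048 0.1812 0.0002] turn [ 0.001  0.006 -0.2  ] q6 0.24 t 3.07 f [-0.2  0.  -1.9] yaw 74.4
```

It's held (opening 25 mm). I'll move over the (-x,+y) cell of the oblong board at about (503,326), checking the board once with the wrist camera on the way.

Request:
send_rows(
  motion=[
    [-1,0.025,0.267,0,0,0,-0.2],
    [-1,0.025,0.267,0,0,0,-0.2],
    [-1,0.025,0.267,0,0,0,-0.2],
    [-1,0.025,0.267,0,0,0,-0.2],
    [-1,0.025,0.267,0,0,0,-0.2],
    [-1,0.025,0.267,0,0,0,-0.2],
    [-1,0.025,0.267,0,0,0,-0.2],
    [-1,0.025,0.267,0,0,0,-0.2],
    [-1,0.025,0.267,0,0,0,-0.2],
    [-1,0.025,0.267,0,0,0,-0.2],
  ],
)

```text
time_s: 3.9
tool_pos: [0.4984, 0.3262, 0.1459]
ee_rot: [[-0.997, 0.073, -0.003], [0.073, 0.997, -0.002], [0.002, -0.002, -1.0]]
ft_force: [0.2, -0.4, -0.6]
opening: 0.0245
finger_force: 39.9
```

Run:
```python
from h import *
c=wrist(); np.savez('w2.npz',**c); cv2.imwrite('pics/w2.png',c['color']); plan(503,326,59.5,85.8)
```

```text
shift [-0.0045  0.0006  0.0868] turn [-0.001 -0.002 -0.001] q6 0.52 t 3.95 f [ 0.6  0.4 -0.6] yaw 85.8
```

View pics/w2.png

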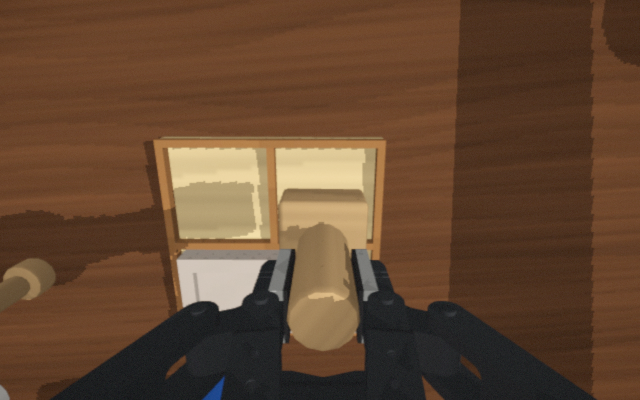

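The wrist view shows the oblong board's near edge, with corners at (155,142) and (386,140) and the target cell at (325,190). I'll cast these points to check the board position.

Run:
```python
from h import *
c=dict(np.load('w2.npz')); P=cast(c,[(155,140),(386,139),(270,140),(386,244)],.02); print((P*1000).round(1)); 
d=P[1]-P[0]; print(np.hypot(*d[:2]),np.degrees(np.arctan2(d[1],d[0])))
y=d[:2]/np.hypot(*d[:2]); x=np.array([y[1],-y[0]]); m=(P[0]+P[1])[:2]/2+.09*x
print('origin',m,'D',m-.0435*x-.0435*y,'E',m-.0435*x+.0435*y)
```

```text
[[446.8 198.5  20. ]
 [458.9 376.8  20. ]
 [453.2 287.3  20. ]
 [547.5 375.2  20. ]]
0.17872118308904522 86.10623842923631
origin [0.54265046 0.28149684] D [0.49629693 0.24105119] E [0.50220481 0.32785037]
```

Request:
send_rows(
  motion=[
    [-1,-0.0045,0.0015,0.04,0,0,0],
    [-1,-0.0045,0.0015,0.065,0,0,0],
    [-1,-0.0045,0.0015,0.078,0,0,0],
    [-1,-0.0045,0.0015,0.083,0,0,0],
    [-1,-0.0045,0.0015,0.0865,0,0,0],
    [-1,-0.0045,0.0015,0.0865,0,0,0],
    [-1,-0.0045,0.0015,0.0865,0,0,0],
  ],
)

```text
time_s: 4.53
tool_pos: [0.5049, 0.3283, 0.0621]
ee_rot: [[-0.997, 0.074, 0.002], [0.074, 0.997, 0.001], [-0.002, 0.001, -1.0]]
ft_force: [0.5, 0.1, -0.8]
opening: 0.0251
finger_force: 39.9
```

Request:
send_rows(
  motion=[
    [-1,0,0,0.002,0,0,0],
    [-1,0,0,0.003,0,0,0],
    [-1,0,0,0.003,0,0,0],
  ],
)

```text
time_s: 4.78
tool_pos: [0.5048, 0.3287, 0.0589]
ee_rot: [[-0.997, 0.073, 0.002], [0.073, 0.997, 0.001], [-0.002, 0.001, -1.0]]
ft_force: [-0.1, -1.0, 2.3]
opening: 0.0254
finger_force: 40.1
```

Request:
send_rows(
  motion=[
    [0.3,0,0,0,0,0,0],
    [0.3,0,0,0,0,0,0],
    [0.3,0,0,0,0,0,0],
    [0.3,0,0,-0.03,0,0,0],
    [0.3,0,0,-0.07,0,0,0],
    [0.3,0,0,-0.11,0,0,0],
    [1,0.021,-0.38,-0.11,0,0,-0.576],
    [1,0.021,-0.38,-0.11,0,0,-0.576],
    [1,0.021,-0.38,-0.11,0,0,-0.576],
    [1,0.021,-0.38,-0.11,0,0,-0.576],
    [1,0.021,-0.38,-0.11,0,0,-0.576],
    [1,0.021,-0.38,-0.11,0,0,-0.576],
    [1,0.021,-0.38,-0.11,0,0,-0.576],
    [1,0.021,-0.38,-0.11,0,0,-0.576],
    [1,0.021,-0.38,-0.11,0,0,-0.576],
    [1,0.021,-0.38,-0.11,0,0,-0.576],
    [1,0.021,-0.38,-0.11,0,0,-0.576],
    [1,0.021,-0.38,-0.11,0,0,-0.576],
  ],
)

```text
time_s: 6.28
tool_pos: [0.4553, -0.0497, 0.1678]
ee_rot: [[-0.877, -0.48, 0.0], [-0.48, 0.877, 0.001], [-0.0, 0.0, -1.0]]
ft_force: [-0.2, 0.4, 0.2]
opening: 0.0856
finger_force: 0.0
```

Run:
```python
from h import *
c=wrist(); blob(c,.456,-.051,.049); plan(456,-51.5,17,118.8)
```

```text
n 1095 mean [453.9 -52.8  48.9] rect [454.7 -52.5] [46.1 46. ] 28.6
shift [ 0.0008 -0.0027  0.1508] turn [ 0.001  0.    -0.   ] q6 -0.79 t 6.33 f [-0.   0.9 -0.6] yaw 118.8
```

Request:
send_rows(
  motion=[
    [1,0.001,-0.0025,0.04,0,0,0],
    [1,0.001,-0.0025,0.08,0,0,0],
    [1,0.001,-0.0025,0.12,0,0,0],
    [1,0.001,-0.0025,0.14,0,0,0],
    [1,0.001,-0.0025,0.151,0,0,0],
    [1,0.001,-0.0025,0.152,0,0,0],
    [-1,0.001,-0.0025,0.152,0,0,0],
    [-1,0.001,-0.0025,0.152,0,0,0],
    [-1,0.001,-0.0025,0.152,0,0,0],
    [-1,0.001,-0.0025,0.152,0,0,0],
    [-1,0.001,-0.0025,0.152,0,0,0],
    [-1,0.001,-0.0025,0.152,0,0,0],
    [-1,0.001,-0.0025,0.152,0,0,0],
  ],
)

```text
time_s: 7.42
tool_pos: [0.4573, -0.0517, 0.0172]
ee_rot: [[-0.876, -0.483, 0.003], [-0.483, 0.876, 0.0], [-0.003, -0.001, -1.0]]
ft_force: [0.5, 2.2, 6.9]
opening: 0.0454
finger_force: 41.6
```

Request:
send_rows(
  motion=[
    [-1,0,0,-0.03,0,0,0],
    [-1,0,0,-0.06,0,0,0],
    [-1,0,0,-0.1,0,0,0],
    [-1,0,0,-0.1,0,0,0],
    [-1,0,0,-0.1,0,0,0],
  ],
)

```text
time_s: 7.83
tool_pos: [0.458, -0.0525, 0.1185]
ee_rot: [[-0.876, -0.482, 0.006], [-0.482, 0.876, -0.002], [-0.004, -0.005, -1.0]]
ft_force: [-0.7, 0.2, -1.3]
opening: 0.0457
finger_force: 41.7
```

```bash
python3 -c "
from h import *
plan(496.5,240.5,118,86)"
```

```text
shift [-1.749e-01  2.382e-01  2.000e-04] turn [-0.003  0.006  0.573] q6 -0.79 t 7.83 f [-0.7  0.2 -1.3] yaw 118.8
```

Request:
send_rows(
  motion=[
    [-1,-0.175,0.238,0,0,0,0.573],
    [-1,-0.175,0.238,0,0,0,0.573],
    [-1,-0.175,0.238,0,0,0,0.573],
    [-1,-0.175,0.238,0,0,0,0.573],
    [-1,-0.175,0.238,0,0,0,0.573],
    [-1,-0.175,0.238,0,0,0,0.573],
    [-1,-0.175,0.238,0,0,0,0.573],
    [-1,-0.175,0.238,0,0,0,0.573],
    [-1,-0.175,0.238,0,0,0,0.573],
    [-1,-0.175,0.238,0,0,0,0.573],
    [-1,-0.175,0.238,0,0,0,0.573],
  ],
)

```text
time_s: 8.75
tool_pos: [0.4931, 0.2408, 0.1143]
ee_rot: [[-0.998, 0.069, -0.003], [0.069, 0.998, -0.001], [0.003, -0.001, -1.0]]
ft_force: [-0.4, -0.4, -0.2]
opening: 0.0452
finger_force: 41.7
```

```bash
python3 -c "
from h import *
plan(496.5,240.5,28,86)"
```

```text
shift [-0.0036  0.0001  0.0863] turn [-0.001 -0.003  0.001] q6 0.38 t 8.75 f [-0.4 -0.4 -0.2] yaw 86.0
```

Request:
send_rows(
  motion=[
    [-1,-0.002,0,0.04,0,0,0],
    [-1,-0.002,0,0.065,0,0,0],
    [-1,-0.002,0,0.078,0,0,0],
    [-1,-0.002,0,0.084,0,0,0],
    [-1,-0.002,0,0.086,0,0,0],
    [-1,-0.002,0,0.088,0,0,0],
    [-1,-0.002,0,0.09,0,0,0],
    [-1,-0.002,0,0.09,0,0,0],
  ],
)

```text
time_s: 9.42
tool_pos: [0.4974, 0.2409, 0.0273]
ee_rot: [[-0.998, 0.07, 0.002], [0.07, 0.998, 0.001], [-0.002, 0.001, -1.0]]
ft_force: [0.3, -0.1, -1.4]
opening: 0.0457
finger_force: 41.7
```

Request:
send_rows(
  motion=[
    [-1,0,0,0.0015,0,0,0],
    [-1,0,0,0.0015,0,0,0],
    [0.5,0,0,0.0015,0,0,0],
    [0.5,0,0,0.0015,0,0,0],
    [0.5,0,0,0.0015,0,0,0],
    [0.5,0,0,-0.02,0,0,0],
    [0.5,0,0,-0.06,0,0,0],
    [0.5,0,0,-0.1,0,0,0],
    [0.5,0,0,-0.14,0,0,0],
    [1,-0.22,-0.157,-0.14,0,0,0],
    [1,-0.22,-0.157,-0.14,0,0,0],
    [1,-0.22,-0.157,-0.14,0,0,0],
    [1,-0.22,-0.157,-0.14,0,0,0],
    [1,-0.22,-0.157,-0.14,0,0,0],
    [1,-0.22,-0.157,-0.14,0,0,0],
    [1,-0.22,-0.157,-0.14,0,0,0],
    [1,-0.22,-0.157,-0.14,0,0,0],
    [1,-0.22,-0.157,-0.14,0,0,0],
  ],
)

```text
time_s: 10.92
tool_pos: [0.7054, 0.0678, 0.1645]
ee_rot: [[-0.997, 0.072, -0.001], [0.072, 0.997, 0.0], [0.001, 0.0, -1.0]]
ft_force: [-0.6, 0.3, -1.4]
opening: 0.0855
finger_force: 0.0
```

Run:
```python
from h import *
c=wrist(); cv2.imwrite('pics/w3.png',c['color']); blob(c,.707,.069,.067); blob(c,.707,.069,.045); blob(c,.703,-.049,.049); blob(c,.564,-.057,.091); plan(707,69,14,86)
t=__import__('plant').imaging.capture('top'); cv2.imwrite('pics/t3.png',t['color']); blob(t,.497,.24,.049+.01); blob(t,.503,.327,.102)
```

```text
n 602 mean [705.   69.4  66.7] rect [706.7  69.3] [20.8 21.2] 13.2
n 1511 mean [703.3  69.5  47.7] rect [706.7  69.1] [46.9 47.2] 32.4
n 1313 mean [702.1 -50.9  48.5] rect [702.6 -51.1] [48.9 49.9] 10.4
n 393 mean [572.  -58.8  90.1] rect [572.1 -59.7] [20.1  6.1] 89.0
shift [-0.0028  0.0002  0.1509] turn [ 0.    -0.002 -0.001] q6 0.05 t 10.97 f [ 0.9  0.4 -1.2] yaw 86.0
few 0
n 109 mean [506.  329.9 101.1] rect [505.5 330.1] [24.  23.7] 1.7
```

View pics/w3.png

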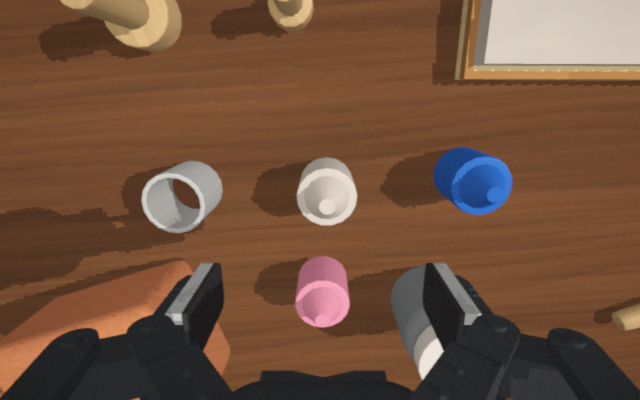

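View pics/t3.png

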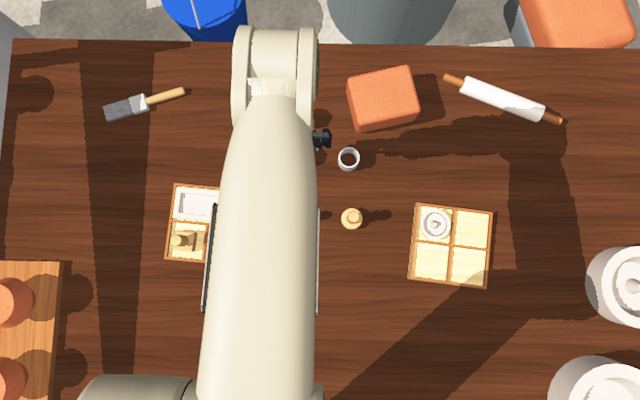

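The wrist view shows the white plug at (327,190) centred ahead of the fingers, with the ring at (182,197), pink at (322,293) and blue at (475,180). Nothing obstructs the descent.

Request:
send_rows(
  motion=[
    [1,-0.0005,0.0005,0.04,0,0,0],
    [1,-0.0005,0.0005,0.08,0,0,0],
    [1,-0.0005,0.0005,0.12,0,0,0],
    [1,-0.0005,0.0005,0.14,0,0,0],
    [1,-0.0005,0.0005,0.151,0,0,0],
    [1,-0.0005,0.0005,0.153,0,0,0],
    [-1,-0.0005,0.0005,0.153,0,0,0],
    [-1,-0.0005,0.0005,0.153,0,0,0],
    [-1,-0.0005,0.0005,0.153,0,0,0],
    [-1,-0.0005,0.0005,0.153,0,0,0],
    [-1,-0.0005,0.0005,0.153,0,0,0],
    [-1,-0.0005,0.0005,0.153,0,0,0],
    [-1,-0.0005,0.0005,0.153,0,0,0],
  ],
)

```text
time_s: 12.1
tool_pos: [0.7074, 0.0696, 0.0158]
ee_rot: [[-0.998, 0.07, 0.005], [0.07, 0.998, 0.0], [-0.005, 0.001, -1.0]]
ft_force: [-1.0, 1.4, 6.6]
opening: 0.0471
finger_force: 41.6
```

Request:
send_rows(
  motion=[
    [-1,0,0,-0.03,0,0,0],
    [-1,0,0,-0.06,0,0,0],
    [-1,0,0,-0.1,0,0,0],
    [-1,0,0,-0.13,0,0,0],
    [-1,0,0,-0.14,0,0,0],
    [-1,0,0,-0.14,0,0,0],
    [-1,0,0,-0.14,0,0,0],
  ],
)

```text
time_s: 12.68
tool_pos: [0.7055, 0.0694, 0.1528]
ee_rot: [[-0.998, 0.07, 0.001], [0.07, 0.998, 0.0], [-0.001, 0.0, -1.0]]
ft_force: [-0.7, 0.5, -1.5]
opening: 0.0473
finger_force: 41.6
```

```bash
python3 -c "
from h import *
plan(544,-338,155,83.7)"
```

```text
shift [ 0.1326 -0.4177 -0.0024] turn [0.    0.001 0.04 ] q6 0.05 t 12.68 f [-0.7  0.5 -1.5] yaw 86.0
```

Request:
send_rows(
  motion=[
    [-1,0.13,-0.417,0,0,0,0.04],
    [-1,0.13,-0.417,0,0,0,0.04],
    [-1,0.13,-0.417,0,0,0,0.04],
    [-1,0.13,-0.417,0,0,0,0.04],
    [-1,0.13,-0.417,0,0,0,0.04],
    [-1,0.13,-0.417,0,0,0,0.04],
    [-1,0.13,-0.417,0,0,0,0.04],
    [-1,0.13,-0.417,0,0,0,0.04],
    [-1,0.13,-0.417,0,0,0,0.04],
    [-1,0.13,-0.417,0,0,0,0.04],
    [-1,0.13,-0.417,0,0,0,0.04],
    [-1,0.13,-0.417,0,0,0,0.04],
    [-1,0.13,-0.417,0,0,0,0.04],
    [-1,0.13,-0.417,0,0,0,0.04],
  ],
)

```text
time_s: 13.85
tool_pos: [0.5457, -0.3362, 0.1505]
ee_rot: [[-0.994, 0.11, -0.003], [0.11, 0.994, 0.003], [0.003, 0.003, -1.0]]
ft_force: [-0.7, -0.3, -1.9]
opening: 0.0472
finger_force: 41.7
```

Run:
```python
from h import *
c=wrist(); np.savez('w4.npz',**c); cv2.imwrite('pics/w4.png',c['color']); plan(544,-338,26,83.7)
```

```text
shift [ 0.0016 -0.0027  0.125 ] turn [ 0.002 -0.002  0.001] q6 -0.57 t 13.90 f [-0.1  0.4 -1. ] yaw 83.8
```

View pics/w4.png

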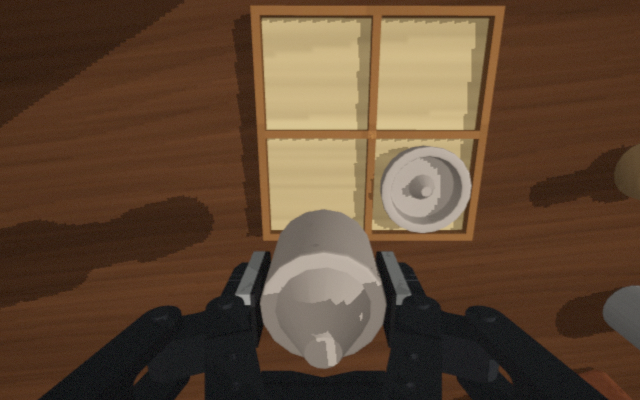

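All four corners of the round board show, at (250,7), (505,7), (263,240) and (475,240). The mould is at (427,188), so the free far cell is below it in image terms, at around (317,185).

Run:
```python
from h import *
c=dict(np.load('w4.npz')); P=cast(c,[(250,7),(505,7),(475,240),(263,240)],.02)[:,:2]*1000; print(P.round(1))
m=P.mean(0); y=P[1]-P[0]+P[2]-P[3]; y/=np.hypot(*y); x=np.array([y[1],-y[0]]); print(m,np.degrees(np.arctan2(y[1],y[0])),[np.hypot(*(P[i]-P[i-1])) for i in range(4)])
for n,a,b in (('A',-1,-1),('B',1,-1),('C',-1,1)): print(n,(m+43.5*(a*x+b*y)).round(1))
```

```text
[[ 405.8 -373.3]
 [ 425.4 -194.1]
 [ 603.5 -211.4]
 [ 583.4 -392.8]]
[ 504.51961602 -292.88613298] 83.71450538024202 [np.float64(178.6734326904263), np.float64(180.22878352866474), np.float64(178.9653236078573), np.float64(182.49360306617822)]
A [ 456.5 -331.4]
B [ 543.  -340.9]
C [ 466.  -244.9]
```

Request:
send_rows(
  motion=[
    [-1,0.003,-0.0045,0.04,0,0,0],
    [-1,0.003,-0.0045,0.08,0,0,0],
    [-1,0.003,-0.0045,0.105,0,0,0],
    [-1,0.003,-0.0045,0.117,0,0,0],
    [-1,0.003,-0.0045,0.123,0,0,0],
    [-1,0.003,-0.0045,0.126,0,0,0],
    [-1,0.003,-0.0045,0.127,0,0,0],
    [-1,0.003,-0.0045,0.127,0,0,0],
  ],
)

```text
time_s: 14.57
tool_pos: [0.5445, -0.3421, 0.0274]
ee_rot: [[-0.994, 0.109, 0.002], [0.109, 0.994, -0.002], [-0.003, -0.001, -1.0]]
ft_force: [0.7, 0.6, -0.3]
opening: 0.047
finger_force: 41.7
```

Request:
send_rows(
  motion=[
    [-1,0,0,0.0022,0,0,0],
    [-1,0,0,0.0022,0,0,0],
    [0.5,0,0,0.0022,0,0,0],
    [0.5,0,0,0.0022,0,0,0],
    [0.5,0,0,0.0022,0,0,0],
    [0.5,0,0,-0.02,0,0,0],
    [0.5,0,0,-0.06,0,0,0],
    [0.5,0,0,-0.1,0,0,0],
    [0.5,0,0,-0.14,0,0,0],
    [1,-0.125,0.306,-0.14,0,0,0],
    [1,-0.125,0.306,-0.14,0,0,0],
    [1,-0.125,0.306,-0.14,0,0,0],
    [1,-0.125,0.306,-0.14,0,0,0],
    [1,-0.125,0.306,-0.14,0,0,0],
    [1,-0.125,0.306,-0.14,0,0,0],
    [1,-0.125,0.306,-0.14,0,0,0],
    [1,-0.125,0.306,-0.14,0,0,0],
    [1,-0.125,0.306,-0.14,0,0,0],
    [1,-0.125,0.306,-0.14,0,0,0],
  ],
)

```text
time_s: 16.15
tool_pos: [0.7015, -0.0484, 0.1651]
ee_rot: [[-0.994, 0.105, -0.001], [0.105, 0.994, 0.0], [0.001, 0.0, -1.0]]
ft_force: [-1.1, -0.2, 0.4]
opening: 0.0854
finger_force: 0.0
```

Run:
```python
from h import *
c=wrist(); blob(c,.703,-.051,.049); plan(702.5,-51,14,83.7)
W=cloud(dict(np.load('top.npz')))[60:140,335:430].reshape(-1,3); W=W[W[:,2]>.05]; print('brick',np.percentile(W,[2,98],axis=0).round(3))
```

```text
n 1109 mean [702.4 -51.3  48.9] rect [702.4 -51.2] [49.5 48.9] 19.3
shift [-0.0018 -0.0006  0.1513] turn [-0.    -0.001  0.002] q6 -0.08 t 16.20 f [-0.  -0.3 -0.1] yaw 83.8
brick [[ 0.78  -0.197  0.058]
 [ 0.908 -0.048  0.094]]
```

Request:
send_rows(
  motion=[
    [1,0,-0.001,0.04,0,0,0],
    [1,0,-0.001,0.08,0,0,0],
    [1,0,-0.001,0.12,0,0,0],
    [1,0,-0.001,0.14,0,0,0],
    [1,0,-0.001,0.15,0,0,0],
    [1,0,-0.001,0.152,0,0,0],
    [-1,0,-0.001,0.152,0,0,0],
    [-1,0,-0.001,0.152,0,0,0],
    [-1,0,-0.001,0.152,0,0,0],
    [-1,0,-0.001,0.152,0,0,0],
    [-1,0,-0.001,0.152,0,0,0],
    [-1,0,-0.001,0.152,0,0,0],
    [-1,0,-0.001,0.152,0,0,0],
  ],
)

```text
time_s: 17.28
tool_pos: [0.7029, -0.0526, 0.0169]
ee_rot: [[-0.994, 0.11, 0.005], [0.11, 0.994, -0.001], [-0.005, -0.001, -1.0]]
ft_force: [-1.4, -0.9, 6.3]
opening: 0.0499
finger_force: 42.0
```

Request:
send_rows(
  motion=[
    [-1,0,0,-0.03,0,0,0],
    [-1,0,0,-0.06,0,0,0],
    [-1,0,0,-0.1,0,0,0],
    [-1,0,0,-0.13,0,0,0],
    [-1,0,0,-0.14,0,0,0],
    [-1,0,0,-0.14,0,0,0],
    [-1,0,0,-0.14,0,0,0],
  ],
)

```text
time_s: 17.87
tool_pos: [0.701, -0.052, 0.1539]
ee_rot: [[-0.994, 0.109, 0.001], [0.109, 0.994, -0.0], [-0.001, -0.0, -1.0]]
ft_force: [-0.0, 0.2, -1.7]
opening: 0.0497
finger_force: 42.0
```

```bash
python3 -c "
from h import *
plan(457,-330.5,155,83.7)"
```

```text
shift [ 0.2121 -0.3035 -0.0013] turn [-0.     0.001  0.   ] q6 -0.08 t 17.87 f [-0.   0.2 -1.7] yaw 83.7
```

Request:
send_rows(
  motion=[
    [-1,0.212,-0.303,0,0,0,0],
    [-1,0.212,-0.303,0,0,0,0],
    [-1,0.212,-0.303,0,0,0,0],
    [-1,0.212,-0.303,0,0,0,0],
    [-1,0.212,-0.303,0,0,0,0],
    [-1,0.212,-0.303,0,0,0,0],
    [-1,0.212,-0.303,0,0,0,0],
    [-1,0.212,-0.303,0,0,0,0],
    [-1,0.212,-0.303,0,0,0,0],
    [-1,0.212,-0.303,0,0,0,0],
    [-1,0.212,-0.303,0,0,0,0],
    [-1,0.212,-0.303,0,0,0,0],
  ],
)

```text
time_s: 18.87
tool_pos: [0.456, -0.3291, 0.1517]
ee_rot: [[-0.994, 0.11, -0.002], [0.11, 0.994, 0.003], [0.003, 0.003, -1.0]]
ft_force: [-1.0, 0.1, -0.8]
opening: 0.0491
finger_force: 42.1
```

```bash
python3 -c "
from h import *
plan(457,-330.5,27,83.7)"
```

```text
shift [-0.0015 -0.0016  0.1247] turn [ 0.003 -0.003 -0.001] q6 -0.66 t 18.87 f [-1.   0.1 -0.8] yaw 83.7
```

Request:
send_rows(
  motion=[
    [-1,0,0,0.04,0,0,0],
    [-1,0,0,0.08,0,0,0],
    [-1,0,0,0.105,0,0,0],
    [-1,0,0,0.117,0,0,0],
    [-1,0,0,0.123,0,0,0],
    [-1,0,0,0.126,0,0,0],
    [-1,0,0,0.127,0,0,0],
    [-1,0,0,0.127,0,0,0],
  ],
)

```text
time_s: 19.53
tool_pos: [0.4577, -0.3285, 0.0272]
ee_rot: [[-0.994, 0.107, -0.0], [0.107, 0.994, 0.001], [0.0, 0.001, -1.0]]
ft_force: [0.9, -0.4, -1.1]
opening: 0.0497
finger_force: 42.1
```

Request:
send_rows(
  motion=[
    [-1,0,0,0.0015,0,0,0],
    [-1,0,0,0.0015,0,0,0],
    [0.5,0,0,0.0015,0,0,0],
    [0.5,0,0,0.0015,0,0,0],
    [0.5,0,0,0.0015,0,0,0],
    [0.5,0,0,-0.02,0,0,0],
    [0.5,0,0,-0.06,0,0,0],
    [0.5,0,0,-0.1,0,0,0],
    [0.5,0,0,-0.14,0,0,0],
    [0.5,0,0,-0.17,0,0,0],
    [1,-0.074,0.278,-0.17,0,0,0],
    [1,-0.074,0.278,-0.17,0,0,0],
    [1,-0.074,0.278,-0.17,0,0,0],
    [1,-0.074,0.278,-0.17,0,0,0],
    [1,-0.074,0.278,-0.17,0,0,0],
    [1,-0.074,0.278,-0.17,0,0,0],
    [1,-0.074,0.278,-0.17,0,0,0],
    [1,-0.074,0.278,-0.17,0,0,0],
    [1,-0.074,0.278,-0.17,0,0,0],
  ],
)

```text
time_s: 21.12
tool_pos: [0.5615, -0.0597, 0.1966]
ee_rot: [[-0.994, 0.105, -0.0], [0.105, 0.994, -0.0], [-0.0, -0.0, -1.0]]
ft_force: [0.2, -0.3, 0.2]
opening: 0.0853
finger_force: 0.0
```

Run:
```python
from h import *
c=wrist(); blob(c,.561,-.06,.091); blob(c,.561,-.06,.028); plan(561,-60,49,83.7)
```

```text
n 862 mean [560.4 -60.5  91.2] rect [561.  -60.9] [25.2 23.9] 83.2
n 1192 mean [553.8 -59.9  27.7] rect [558.4 -60.1] [49.  42.4] 81.2
shift [1.000e-04 1.100e-03 1.475e-01] turn [-0.    -0.     0.002] q6 -0.14 t 21.17 f [-0.6 -0.3  0.2] yaw 83.8
```

Request:
send_rows(
  motion=[
    [1,0,0,0.04,0,0,0],
    [1,0,0,0.08,0,0,0],
    [1,0,0,0.12,0,0,0],
    [1,0,0,0.14,0,0,0],
    [1,0,0,0.148,0,0,0],
    [1,0,0,0.15,0,0,0],
    [-1,0,0,0.15,0,0,0],
    [-1,0,0,0.15,0,0,0],
    [-1,0,0,0.15,0,0,0],
    [-1,0,0,0.15,0,0,0],
    [-1,0,0,0.15,0,0,0],
    [-1,0,0,0.15,0,0,0],
    [-1,0,0,0.15,0,0,0],
    [-1,0,0,0.15,0,0,0],
  ],
)

```text
time_s: 22.33
tool_pos: [0.5613, -0.0617, 0.0473]
ee_rot: [[-0.994, 0.109, 0.001], [0.109, 0.994, -0.0], [-0.001, -0.0, -1.0]]
ft_force: [-0.6, 0.0, 3.3]
opening: 0.0249
finger_force: 40.1
```

Request:
send_rows(
  motion=[
    [-1,0,0,-0.03,0,0,0],
    [-1,0,0,-0.06,0,0,0],
    [-1,0,0,-0.1,0,0,0],
    [-1,0,0,-0.11,0,0,0],
    [-1,0,0,-0.11,0,0,0],
    [-1,0,0,-0.11,0,0,0],
  ],
)

```text
time_s: 22.83
tool_pos: [0.5612, -0.0618, 0.1568]
ee_rot: [[-0.994, 0.11, 0.001], [0.11, 0.994, -0.0], [-0.001, -0.0, -1.0]]
ft_force: [0.7, -0.1, -0.9]
opening: 0.0247
finger_force: 39.8
```

```bash
python3 -c "
from h import *
plan(466.5,-244.5,158,83.7)"
```

```text
shift [ 0.0741 -0.1919 -0.0012] turn [-0.     0.001  0.   ] q6 -0.14 t 22.83 f [ 0.7 -0.1 -0.9] yaw 83.7
```

Request:
send_rows(
  motion=[
    [-1,0.074,-0.192,0,0,0,0],
    [-1,0.074,-0.192,0,0,0,0],
    [-1,0.074,-0.192,0,0,0,0],
    [-1,0.074,-0.192,0,0,0,0],
    [-1,0.074,-0.192,0,0,0,0],
    [-1,0.074,-0.192,0,0,0,0],
    [-1,0.074,-0.192,0,0,0,0],
    [-1,0.074,-0.192,0,0,0,0],
    [-1,0.074,-0.192,0.04,0,0,0],
    [-1,0.074,-0.192,0.07,0,0,0],
    [-1,0.074,-0.192,0.085,0,0,0],
    [-1,0.074,-0.192,0.093,0,0,0],
    [-1,0.074,-0.192,0.096,0,0,0],
    [-1,0.074,-0.192,0.097,0,0,0],
    [-1,0.074,-0.192,0.097,0,0,0],
  ],
)

```text
time_s: 24.08
tool_pos: [0.4672, -0.2443, 0.0604]
ee_rot: [[-0.994, 0.108, 0.001], [0.108, 0.994, -0.001], [-0.001, -0.0, -1.0]]
ft_force: [-0.6, 0.0, 0.4]
opening: 0.0251
finger_force: 39.9
```

Request:
send_rows(
  motion=[
    [-1,0,0,0.0015,0,0,0],
    [-1,0,0,0.003,0,0,0],
    [-1,0,0,0.003,0,0,0],
    [0.3,0,0,0.003,0,0,0],
    [0.3,0,0,0.003,0,0,0],
    [0.3,0,0,0.003,0,0,0],
    [0.3,0,0,-0.03,0,0,0],
    [0.3,0,0,-0.07,0,0,0],
    [0.3,0,0,-0.11,0,0,0],
    [0.3,0.09,0.235,-0.15,0,0,0],
    [0.3,0.09,0.235,-0.15,0,0,0],
    [0.3,0.09,0.235,-0.15,0,0,0],
    [0.3,0.09,0.235,-0.15,0,0,0],
    [0.3,0.09,0.235,-0.15,0,0,0],
    [0.3,0.09,0.235,-0.15,0,0,0],
    [0.3,0.09,0.235,-0.15,0,0,0],
    [0.3,0.09,0.235,-0.15,0,0,0],
  ],
)

```text
time_s: 25.5
tool_pos: [0.4021, 0.0009, 0.2107]
ee_rot: [[-0.994, 0.105, 0.002], [0.105, 0.994, -0.0], [-0.002, -0.0, -1.0]]
ft_force: [-0.8, 0.4, -0.2]
opening: 0.0553
finger_force: 0.0
```

Run:
```python
from h import *
from plant import imaging,sensors
t=imaging.capture('top'); cv2.imwrite('pics/t4.png',t['color'])
# top-camera frame board poses
for n,m,a in (('obl',(546,282.2),-4.2),('rnd',(507.4,-289),-6.3)):
    a=np.radians(a); x=np.array([np.cos(a),np.sin(a)]); y=np.array([-x[1],x[0]])
    for q,h in ((((-1,-1),.06),((-1,1),.102)) if n=='obl' else (((-1,-1),.06),((1,-1),.078),((-1,1),.102))):
        p=(np.array(m)+43.5*(q[0]*x+q[1]*y))/1000; print(n,q,(p*1000).round(1)); blob(t,*p,h)
blob(t,.567,.0555,.064); print(sensors.state()['time_s'])
cv2.imwrite('pics/s4.png',imaging.capture('scene')['color'])
```

```text
obl (-1, -1) [499.4 242. ]
n 128 mean [499.1 243.   59.3] rect [499.4 243.5] [46.7 46.1] 85.9
obl (-1, 1) [505.8 328.8]
n 111 mean [505.8 329.7 101.3] rect [505.6 330.2] [23.9 24.1] 0.9
rnd (-1, -1) [ 459.4 -327.5]
n 133 mean [ 461.9 -325.8   59.1] rect [ 462.2 -325.9] [48.3 49. ] 82.4
rnd (1, -1) [ 545.9 -337. ]
n 62 mean [ 548.2 -338.    77.4] rect [ 548.1 -338.8] [19.8 20.3] 27.0
rnd (-1, 1) [ 468.9 -241. ]
n 107 mean [ 470.2 -240.9  101.1] rect [ 470.2 -240.8] [21.5 24. ] 1.1
n 57 mean [566.6  55.5  63.2] rect [567.1  55.4] [18.7 16.1] 3.0
25.55
```

View pics/t4.png

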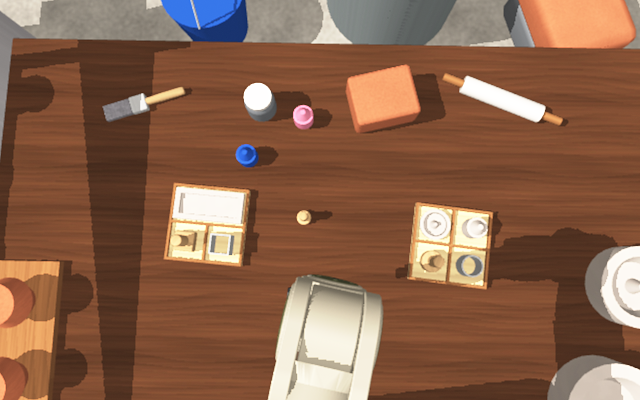

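View pics/s4.png

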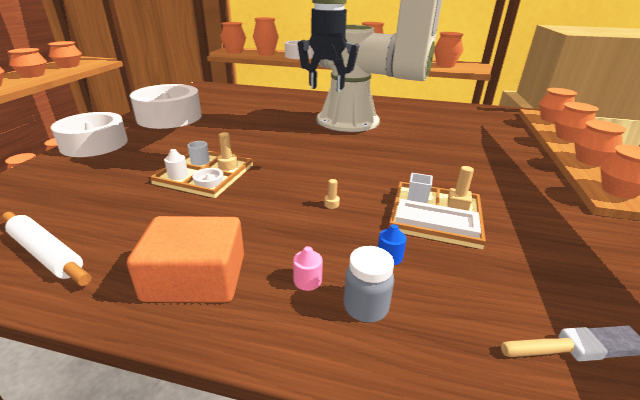

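Both views show all five pieces upright in their own cells. They are within 3 mm of the cell centres and at the correct heights, and the small tamper at (304,217) hasn't moved. I'm handing in.

```bash
python3 -c "
from plant import job
print(job.finish_job())"
```

```text
the job is handed in; nothing more can be done
None
```

Both kits are made up and the job is handed in: all five pieces stand upright within about 3 mm of their cell centres, the small tamper is undisturbed, and it took about 26 s of robot time; no verdict was returned.

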